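# Stow the forming mandrel in the free bay of the bench rack

## Robot

A 6-joint arm with a two-finger parallel gripper is mounted at the origin on the work surface. World frame = base frame: x ahead of the robot, y to its left, z up, the work surface at z = 0. Lengths are in m, angles in rad, forces in N, time in s.
With the tool pointing down it reaches from about 0.325 to 0.775 m from the base axis. Payload 5.5 kg.
Tool frame: the origin (TCP) lies on the centre line of the jaws, within the pads' length; the fingertips stand 19 mm ahead of it and the grasp point (between the pads) is the TCP; z points along the fingers, y is the direction in which the jaws open and shut (so a half turn about z gives the same grasp; the last joint's range is limited). The gripper opens to 88 mm and grips with 3 to 60 N. Pads are 20 mm wide; open, the fingers measure 115 mm over their backs; the gripper's body (75 mm by 178 mm) begins 61 mm behind the grasp point.
Start: joints at [-1.198, 0.091, 1.231, -0, 1.82, -0.057], TCP at [0.25, -0.545, 0.242] pointing down, gripper open.
Joint ranges: [-2.87, 2.87], [-0.86, 2.18], [0.17, 2.46], [-1.51, 4.65], [0.06, 2.69], [-2.65, 2.65]. Speed limits (rad/s): [2.57, 2.57, 3.01, 3.14, 3.14, 3.14].

## Interface

Orientations are given as a rotation vector (axis times angle).
In Python, from station import r gives the robot as it stands.
- The arm moves only by the shell command python3 -m inch 'ROWS' [FORCE]. ROWS is JSON, a list of rows, each a list of 7 numbers: the opening, from 0 (shut) to 1 (fully open), then the shift along the tool's x, y, z in mm, then the turn, a rotation vector about the tool's x, y, z in degrees. A call has 1 to 20 rows; each row shifts and turns the commanded pose from where the row before left it, along the tool's axes as they then stand; what a row does not reach is not made up. A row lasts 1/12 s, in which the tool goes at most 41.7 mm and 7.16 degrees, less where a joint would pass 70% of its speed; a pose out of reach is approached as far as the arm can. A call is refused whole if a number of a shift passes 41.7 or a number of a turn 7.16, either way. A call with a gripper value outside its range is refused whole. The fingers move at their own pace and stop on an object; FORCE is the grip in N (left out, the last holds). Time passes only in rows, so rows that do not move let the fingers close. It gives the time, the measured TCP pose, the force and the opening at its end, in the units of the state.
- r.get_state(): the state, without advancing time (a new reading comes with each control period).
- r.get_image(name): name is "side" or "top" or "wrist"; returns the picture (420x560x3 uint8, blue, green, red); there is no depth.
- r.get_calibration(name): a dict with "intrinsics" (3x3 intrinsics, pixels), "rvec" (rotation vector, rad) and "tvec" (3), from world to camera coordinates, as OpenCV has them; the wrist camera has in their place "tool_from_camera" (4x4, takes a point from camera to tool coordinates, whose origin is the TCP and whose axes are the flange's). Camera axes: x right, y down, z forward; pixel columns grow to the right and rows downward; lengths in m; the calibration is good to about 2 mm. A picture is of the moment at which its call begins: read the wrist's pose just before it. get_calibration takes no time and is no camera call.
- r.job_done(): hands the job in, once; it reports no verdict.
The state is a dict: "t": time; "joint_pos": joint angles; "joint_vel": joint speeds; "joint_efforts": joint torques, N m; "position": TCP position; "ee_rot": TCP orientation; "force": force on the tool from outside, world axes, zero at the start; "wrist_torque": the same for the moment, N m; "gripper_width": opening from 0.0 (shut) to 1.0 (fully open).
Only numpy, scipy, OpenCV 4.12 (cv2) and the standard library are available. Lean on these libraries where they do the work, as an engineer would, in place of code of your own. Each camera call takes 0.05 s, during which the arm holds its last target. There are 200 camera calls.

## Task

Put the steel mandrel that stands on the bench away in the empty bay of the two-bay wooden rack: slide the rack's aluminium keeper aside so that the empty bay is uncovered, lay the mandrel on its side in that bay and push it fully home against the back stop, then slide the keeper back to the middle so that it closes both bays. Leave the mandrel already stored in the other bay, and the other things on the bench, where they are.

Things in the scene. Friction and masses are not known exactly. Their poses are not given: they have to be found in the camera images.
- rack: Fixed two-bay plywood rack, 185 x 150 mm, origin on the bench (z = 0), x axis from the open mouths (x = -85 mm) to the back stop (face at x = +85 mm, 40 mm high), y to its left. Bays centred at y = +35 and -35 mm, walls 30 mm high. Low guides for the keeper stick out in front at both sides to y = +-175 mm (x -107 to -83 mm, 28 mm high)
- bay_left (a point): Point on the floor of the bay at y = +35 mm, midway along it (rack x = 0). The bay runs along the rack's x, 50 mm wide, 170 mm long, open at the front and on top. Its floor is the bench itself, level and stepless, with a leather look. A mandrel fully home has its middle at rack x = +20 mm
- bay_right (a point): The same for the bay at y = -35 mm
- keeper (a joint): Aluminium keeper sliding across the rack's mouths, in m along the rack's y: 0 = middle, closing both bays; +0.095 = fully left, bay_right uncovered; -0.095 = fully right, bay_left uncovered. Starts within 10 mm of 0, stays where left, takes about 2 N
- keeper_plate (a point): Centre of the front face of the keeper's upright plate. In the rack's frame the keeper is 150 mm wide, y from joint - 75 to joint + 75 mm: the plate, x -99 to -91 mm, z 4 to 51 mm, in front of the mouths, and a flat flange, x -99 to -30 mm, z 46 to 51 mm, over the front of the bays
- keeper_knob (a point): Top centre of the keeper's knob: an upright dark wooden post, 16 mm in diameter, 44 mm tall, from the flange (z = 51 mm) up to this point (z = 95 mm); in the rack's frame at x = -65 mm, y = joint value. It can be pushed from the side or pinched from above
- mandrel: The mandrel to be put away: plain steel cylinder with flat ends, 40 mm in diameter, 130 mm long, about 0.45 kg, standing upright on the bench near the front, left or right; two dark grooves near its top. Origin at the centre of its foot, z axis along it towards the top. Tips over when the top is pushed about 45 mm
- mandrel_mid (a point): Middle of that mandrel, on its axis, 65 mm from either end
- stored: A second, equal steel mandrel (40 mm in diameter, 130 mm long) that lies along one of the rack's bays, loose; origin at its middle on its axis, x axis along it. The bay without it is the empty one
- stake: Bystander: dark wooden doming stake, standing, 60 mm in diameter, 66 mm high, on the other side of the front from the mandrel; origin under its centre
- block: Bystander: loose flat steel bench block 55 x 60 x 16 mm near the front in the middle; origin under its centre
- hammer: Bystander: chasing hammer lying to the right, 220 mm long, below 30 mm high
- jar: Bystander: glass jar with a steel lid, 64 mm in diameter, 80 mm high, to the left
- file: Bystander: file with a wooden handle lying to the left, 240 mm long, 24 mm high
- tin: Bystander: metal tin, 68 mm in diameter, 50 mm high, to the right
There are look-alikes about, which are no part of the job. What is shaped like the mandrel but pink or yellow is not meant.

How it is judged:
On the way, in this order (a step that is already met when the one before it is completed fails the run):
1. the keeper is slid aside to uncover the empty bay (by 50 mm or more) (((y of stored in the frame of rack above 0 m and value of joint keeper above 0.05 m) or (y of stored in the frame of rack below 0 m and value of joint keeper below -0.05 m))), for 0.1 s.
2. the mandrel lies on its side in the empty bay (angle between mandrel's own z axis and vertical between 1.48 and 1.66 rad and height (world z) of mandrel_mid below 0.028 m and ((y of stored in the frame of rack above 0 m and y of mandrel_mid in the frame of rack between -0.048 and -0.022 m) or (y of stored in the frame of rack below 0 m and y of mandrel_mid in the frame of rack between 0.022 and 0.048 m)) and x of mandrel_mid in the frame of rack above -0.06 m), for 0.2 s.
At the end, for the whole second after the job is handed in: The mandrel lies flat on its side on the floor of the bay that was empty, at rest, fully home (its far end within 8 mm of the back stop); the keeper is at rest within 14 mm of the middle, so that it closes both bays; the stored mandrel still lies in its own bay, within 25 mm of where it was (angle between mandrel's own z axis and vertical between 1.48 and 1.66 rad and height (world z) of each of mandrel_mid, stored below 0.028 m and ((y of stored in the frame of rack above 0 m and y of mandrel_mid in the frame of rack between -0.048 and -0.022 m) or (y of stored in the frame of rack below 0 m and y of mandrel_mid in the frame of rack between 0.022 and 0.048 m)) and x of mandrel_mid in the frame of rack between 0.012 and 0.028 m and value of joint keeper between -0.014 and 0.014 m and distance of stored from where it was at the start of the episode below 0.025 m and linear speed of each of mandrel, stored below 0.02 m/s and velocity of joint keeper between -0.02 and 0.02 m/s); the robot touches nothing.
It fails at once if the stored mandrel is lifted out of its bay or moved more than 40 mm (height (world z) of stored above 0.045 m or distance of stored from where it was at the start of the episode above 0.04 m).
It fails at once if another thing on the bench is moved more than 30 mm (distance of any of stake, block, hammer, jar, file, tin from where it was at the start of the episode above 0.03 m).
It also fails if it takes over 72 s, if anything falls off the work surface, if the arm or the gripper's body presses on something with over 40 N, if the wrist force passes 120 N, or if a joint passes its speed limit or range.

## Working session

There is one attempt and no reset: what is moved stays moved. The work goes in short steps, Python scripts to look and compute and a shell command to move; the robot and the scene stay as the last step left them, time stands still between calls to the robot, and variables do not carry over. Pictures are saved under pics/ and viewed, about 8 in all and at most 12, crops included, and the job is handed in when it is done.

```bash
mkdir -p pics; ls; cat > h.py <<'E'
import numpy as np, cv2
from station import r
from scipy.spatial.transform import Rotation as R
def cam(n, st=None):
    c=r.get_calibration(n); K=np.array(c["intrinsics"])
    if n=="wrist":
        st=st or r.get_state(); T=np.eye(4); T[:3,:3]=R.from_rotvec(st["ee_rot"]).as_matrix(); T[:3,3]=st["position"]
        M=np.linalg.inv(T@np.array(c["tool_from_camera"])); return K,M[:3,:3],M[:3,3]
    return K,R.from_rotvec(np.ravel(c["rvec"])).as_matrix(),np.ravel(c["tvec"])
def ray(C,u,v):
    K,Rm,t=C; d=Rm.T@np.linalg.inv(K)@[u,v,1]; return -Rm.T@t,d
def onz(C,u,v,z):
    o,d=ray(C,u,v); return o+d*(z-o[2])/d[2]
def proj(C,p):
    K,Rm,t=C; q=K@(Rm@np.asarray(p,float)+t); return q[:2]/q[2]
def tool(st,p):
    "world point -> tool axes, mm"
    return R.from_rotvec(st["ee_rot"]).inv().apply(np.asarray(p)-st["position"])*1000
E
python3 - <<'E'
from h import *
a=r.get_image("top");b=r.get_image("side")
cv2.imwrite("pics/top0.png",a);cv2.imwrite("pics/side0.png",b)
for n in("top","side"):
    K,Rm,t=cam(n);print(n,K.round(1).tolist(),(-Rm.T@t).round(3),Rm[2].round(3))
s=r.get_state();print(s)
print(r.get_calibration("wrist"))
E
```

```text
pics
top [[525.6, 0.0, 271.4], [0.0, 525.6, 208.1], [0.0, 0.0, 1.0]] [ 0.413 -0.019  1.447] [ 0.083  0.012 -0.996]
side [[494.0, 0.0, 275.2], [0.0, 494.0, 202.8], [0.0, 0.0, 1.0]] [0.076 0.723 0.806] [ 0.39  -0.647 -0.655]
{'t': 0.1, 'joint_pos': array([-1.19769177e+00,  9.17874043e-02,  1.23175907e+00, -1.96110726e-05,
        1.81980999e+00, -5.66814103e-02]), 'joint_vel': array([-0.00149713, -0.00214822, -0.00095422,  0.00051621,  0.00122507,
        0.00120403]), 'joint_efforts': array([ 3.43701358e-03, -4.47855878e+01, -4.07571709e+01,  6.99767238e-02,
        2.84272071e-02, -9.64728065e-05]), 'position': array([ 0.24992244, -0.5452117 ,  0.24062125]), 'ee_rot': array([-3.06763636e+00, -6.69544070e-01,  4.65742732e-04]), 'force': array([ 0.25212266, -0.35999198,  0.20868153]), 'wrist_torque': array([-0.01511283, -0.0278208 ,  0.03432904]), 'gripper_width': 0.9960086563919627}
{'intrinsics': array([[322.59927558,   0.        , 276.46605979],
       [  0.        , 322.59927558, 209.76050418],
       [  0.        ,   0.        ,   1.        ]]), 'tool_from_camera': array([[-1.50180704e-03, -9.54235626e-01, -2.99052027e-01,
         8.25282841e-02],
       [ 9.99998748e-01, -1.58207310e-03,  2.63009480e-05,
        -1.03791217e-03],
       [-4.98219470e-04, -2.99051614e-01,  9.54236807e-01,
        -1.42664231e-01],
       [ 0.00000000e+00,  0.00000000e+00,  0.00000000e+00,
         1.00000000e+00]])}
```

View pics/top0.png

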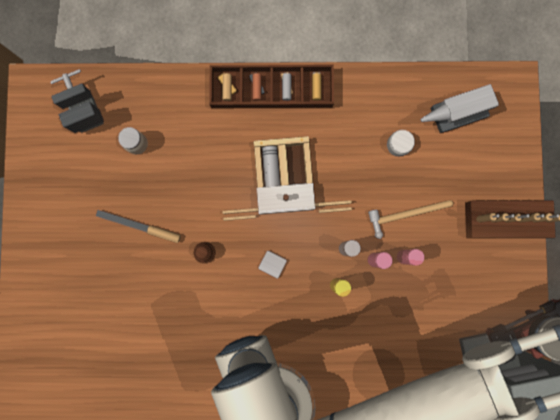

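View pics/side0.png

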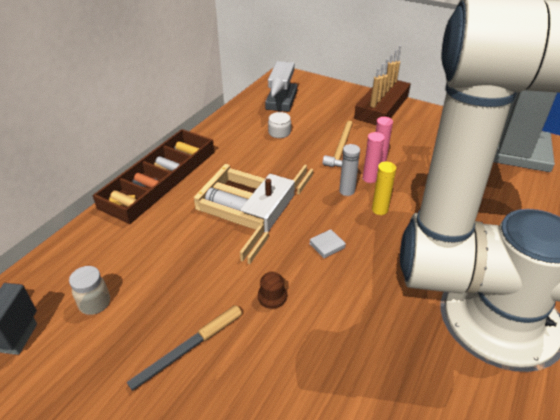

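Top view: up is +x, left is +y. The stored mandrel is in the left bay at (270,167), so the right bay (~298,165) is empty and the keeper must go left (+).

Candidates for the mandrel: grey at (352,248), pinks at (384,260) and (415,257), yellow at (342,288), plus the stored one at (270,167). I choose the grey standing one with dark grooves, at (352,248) in the top view and (348,170) in the side view.

```bash
python3 - <<'E'
from h import *
a=cv2.imread("pics/top0.png");b=cv2.imread("pics/side0.png")
c1=cv2.resize(a[130:300,205:375],None,fx=3,fy=3,interpolation=cv2.INTER_CUBIC)
c2=cv2.resize(b[125:225,310:410],(510,510)[::-1],interpolation=cv2.INTER_CUBIC)
o=np.hstack([c1,c2])
o=cv2.resize(o,None,fx=.78,fy=1) if 0 else cv2.resize(o,(796,398))
cv2.imwrite("pics/crop0.png",o)
C=cam("top")
hsv=cv2.cvtColor(a,cv2.COLOR_BGR2HSV)
# mandrel top: low saturation blob
m=((hsv[...,1]<60)&(hsv[...,2]>70)).astype(np.uint8)
n,l,s,ce=cv2.connectedComponentsWithStats(m)
for i in range(1,n):
    if 20<s[i,4]<5000 and 130<ce[i,1]<300 and 200<ce[i,0]<440: print("grey",s[i],ce[i].round(1))
# plywood: light, hue ~20
w=((hsv[...,0]>14)&(hsv[...,0]<28)&(hsv[...,2]>150)&(hsv[...,1]>50)).astype(np.uint8)
n,l,s,ce=cv2.connectedComponentsWithStats(w)
for i in range(1,n):
    if s[i,4]>8 and 130<ce[i,1]<225 and 210<ce[i,0]<365:
        p=np.argwhere(l==i)[:,::-1].astype(np.float32); print("ply",s[i],ce[i].round(1),[np.round(x,1) for x in cv2.minAreaRect(p)][2],cv2.boxPoints(cv2.minAreaRect(p)).round(1).tolist())
k=((hsv[...,1]<60)&(hsv[...,2]>150)).astype(np.uint8)
n,l,s,ce=cv2.connectedComponentsWithStats(k)
for i in range(1,n):
    if s[i,4]>300 and 170<ce[i,1]<225 and 240<ce[i,0]<330:
        p=np.argwhere(l==i)[:,::-1].astype(np.float32);B=cv2.boxPoints(cv2.minAreaRect(p)); print("keeper",B.round(1).tolist(),[onz(C,*q,.051).round(4).tolist() for q in B])
E
```

```text
grey [387 130  28  26 554] [400.5 142.6]
grey [ 257  146   59   68 2114] [281.3 189. ]
grey [369 210  14  29 208] [375.5 222.9]
grey [340 240  21  16 251] [350.2 247.9]
grey [259 251  28  27 463] [272.3 264. ]
ply [ 253  136   59   52 1076] [282.  157.4] 85.2 [[252.6999969482422, 140.3000030517578], [308.1000061035156, 135.6999969482422], [312.0, 182.8000030517578], [256.6000061035156, 187.39999389648438]]
ply [318 201  34   5  99] [334.8 202.7] 86.6 [[317.8999938964844, 202.10000610351562], [351.0, 200.1999969482422], [351.1000061035156, 203.3000030517578], [318.1000061035156, 205.1999969482422]]
ply [319 207  33   6  97] [334.2 209.7] 85.8 [[318.79998779296875, 209.3000030517578], [350.8999938964844, 206.89999389648438], [351.1000061035156, 210.0], [319.0, 212.39999389648438]]
ply [223 208  36   6 105] [240.4 210.5] 85.4 [[222.8000030517578, 210.39999389648438], [257.8999938964844, 207.60000610351562], [258.1000061035156, 210.60000610351562], [223.0, 213.39999389648438]]
ply [223 215  33   6  90] [238.6 217.4] 84.8 [[222.89999389648438, 217.39999389648438], [254.89999389648438, 214.5], [255.10000610351562, 217.39999389648438], [223.10000610351562, 220.3000030517578]]
keeper [[253.5, 155.1999969482422], [309.79998779296875, 150.6999969482422], [314.5, 208.6999969482422], [258.20001220703125, 213.1999969482422]] [[0.6721, 0.0456, 0.051], [0.684, -0.1056, 0.051], [0.5274, -0.117, 0.051], [0.5156, 0.0328, 0.051]]
```

View pics/crop0.png

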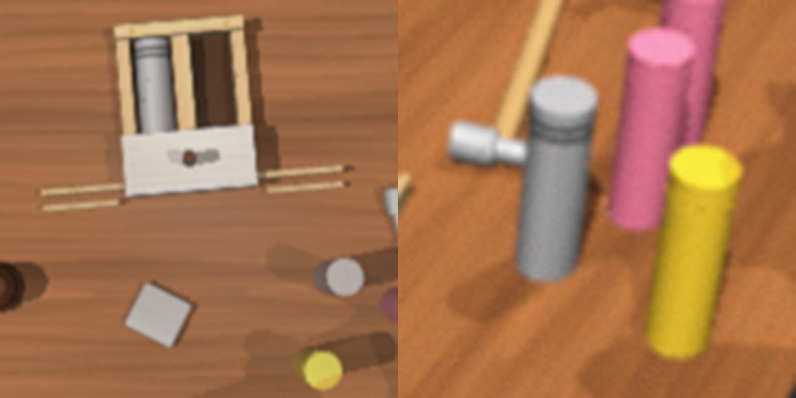

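The crop confirms it: the grey cylinder with two dark grooves near the top. Top centre is at about (352.4,248.3) in the top view and knob top at about (285.7,197.1). Next I compute positions.

```bash
cat >> h.py <<'E'
_C=cam("top")
gl=onz(_C,222.9,215.4,.028); gr=onz(_C,351.1,205.1,.028)
yx=(gl-gr); yaw=np.arctan2(-yx[0],yx[1]); RX=np.array([np.cos(yaw),np.sin(yaw),0]); RY=np.array([-np.sin(yaw),np.cos(yaw),0])
O=(gl+gr)/2+.095*RX; O[2]=0
def rack(x,y,z=0): return O+x/1e3*RX+y/1e3*RY+np.array([0,0,z/1e3])
def inrack(p): d=np.asarray(p)-O; return np.array([d@RX,d@RY,d[2]])*1e3
E
python3 - <<'E'
from h import *
C=cam("top");S=cam("side")
def tri(u1,u2):
    o1,d1=ray(C,*u1);o2,d2=ray(S,*u2);A=np.c_[d1,-d2];k=np.linalg.lstsq(A,o2-o1,rcond=None)[0];return (o1+d1*k[0]+o2+d2*k[1])/2
print("guide span",np.linalg.norm(yx),"yaw",np.degrees(yaw),"O",O)
for n,p in dict(bl=[252.7,140.3],br=[308.1,135.7]).items(): print(n,inrack(onz(C,*p,.04)))
print("knob",inrack(onz(C,285.7,197.1,.095)), onz(C,285.7,197.1,.095))
cr=lambda x,y:(205+x/2.341,130+y/2.341)
for q in[(122,135),(254,126),(258,185),(125,195)]: print("flange",inrack(onz(C,*cr(*q),.051)).round(1))
for n,p,z in[("mandrel",(352.4,248.3),.13),("pink",(384,260.5),.13),("pink2",(415.5,257),.13),("yellow",(342.5,288),.13),("stake",(204,252),.066),("block",(272.5,264),.016)]: q=onz(C,*p,z);print(n,q.round(4),inrack(q).round(0))
print("mandrel side", onz(S,310+(563-398)/3.98,125+89/3.98,.13))
print("knob tool",tool(r.get_state(),rack(-65,0,95)))
st=r.get_state();Rt=R.from_rotvec(st["ee_rot"]).as_matrix();print(Rt.round(3), "turn about tool z to put tool y on +-rack y:",np.degrees(np.arctan2(*(lambda v:(-v[0],v[1]))(Rt.T@RY))))
E
```

```text
guide span 0.34804309302356407 yaw 4.555997581896832 O [ 0.61994444 -0.03668174  0.        ]
bl [101.47315499  77.40108623  40.        ]
br [101.77123614 -73.50937098  40.        ]
knob [-65.94202593   2.06345153  95.        ] [ 0.55404687 -0.03986281  0.095     ]
flange [-30.   75.1  51. ]
flange [-31.9 -75.9  51. ]
flange [-99.6 -74.6  51. ]
flange [-98.8  77.   51. ]
mandrel [ 0.4219 -0.2053  0.13  ] [-211. -152.  130.]
pink [ 0.3916 -0.2833  0.13  ] [-247. -228.  130.]
pink2 [ 0.4003 -0.3616  0.13  ] [-245. -306.  130.]
yellow [ 0.3238 -0.1795  0.13  ] [-307. -119.  130.]
stake [0.4127 0.1741 0.066 ] [-190.  227.   66.]
block [ 0.3803 -0.005   0.016 ] [-236.   51.   16.]
mandrel side [ 0.42409994 -0.20943886  0.13      ]
knob tool [ 487.19604432 -330.15228339  146.2426504 ]
[[ 0.909  0.417 -0.001]
 [ 0.417 -0.909  0.002]
 [ 0.    -0.002 -1.   ]] turn about tool z to put tool y on +-rack y: -159.9313260435376
```

```bash
python3 -m inch '[[0.6,27,-18.3,0,0,0,0],[0.6,27,-18.3,0,0,0,0],[0.6,27,-18.3,0,0,0,0],[0.6,27,-18.3,0,0,0,0],[0.6,27,-18.3,0,0,0,0],[0.6,27,-18.3,0,0,0,0],[0.6,27,-18.3,0,0,0,0],[0.6,27,-18.3,0,0,0,0],[0.6,27,-18.3,0,0,0,0],[0.6,27,-18.3,0,0,0,0],[0.6,27,-18.3,0,0,0,0],[0.6,27,-18.3,0,0,0,0],[0.6,27,-18.3,0,0,0,0],[0.6,27,-18.3,0,0,0,0],[0.6,27,-18.3,0,0,0,0],[0.6,27,-18.3,0,0,0,0],[0.6,27,-18.3,0,0,0,0],[0.6,27,-18.3,10,0,0,6.7],[0.6,0,0,25,0,0,6.7],[0.6,0,0,25,0,0,6.7]]' 20
cat > w.py <<'E'
import sys
from h import *
st=r.get_state();Rt=R.from_rotvec(st["ee_rot"]).as_matrix()
print("t",round(st["t"],2),"pos",st["position"].round(4),"rack",inrack(st["position"]).round(1),"F",st["force"].round(1),"w",round(st["gripper_width"],3))
print("q",st["joint_pos"].round(3)); print("tool xyz in rack\n",(np.array([RX,RY,[0,0,1]])@Rt).round(3))
if len(sys.argv)>3: p=rack(*map(float,sys.argv[1:4])); print("to target, tool mm",tool(st,p).round(1))
E
python3 w.py -65 1.5 80
```

```text
t: 1.77
position: [0.5556, -0.0416, 0.1813]
ee_rot: [3.139, 0.12, 0.002]
force: [-0.0, -0.0, 0.3]
gripper_width: 0.601
t 1.77 pos [ 0.5556 -0.0416  0.1813] rack [-64.5   0.2 181.3] F [-0.  -0.   0.3] w 0.601
q [-0.136 -0.029  1.46   0.     1.709  1.358]
tool xyz in rack
 [[ 1.    -0.003  0.002]
 [-0.003 -1.    -0.   ]
 [ 0.002  0.    -1.   ]]
to target, tool mm [ -0.6  -1.3 101.3]
```

```bash
python3 -m inch '[[0.6,0,-1,28,0,0,0],[0.6,0,0,28,0,0,0],[0.6,0,0,25,0,0,0],[0.6,0,0,20,0,0,0],[0.6,0,0,0,0,0,0],[0,0,0,0,0,0,0],[0,0,0,0,0,0,0],[0,0,0,0,0,0,0],[0,0,0,0,0,0,0],[0,0,-10,0,0,0,0],[0,0,-10,0,0,0,0],[0,0,-10,0,0,0,0],[0,0,-10,0,0,0,0],[0,0,-10,0,0,0,0],[0,0,-10,0,0,0,0],[0,0,-10,0,0,0,0],[0,0,-10,0,0,0,0],[0,0,-8,0,0,0,0],[0,0,0,0,0,0,0]]' 20; python3 w.py -200 -152 250
python3 - <<'E'
from h import *
cv2.imwrite("pics/w1.png",np.hstack([r.get_image("side")[120:280,150:430]]))
E
```

```text
t: 3.35
position: [0.5479, 0.048, 0.0819]
ee_rot: [-3.137, -0.127, -0.004]
force: [0.6, 2.3, 6.9]
gripper_width: 0.179
t 3.35 pos [0.5479 0.048  0.0819] rack [-65.1  90.2  81.9] F [0.6 2.3 6.9] w 0.179
q [ 0.025 -0.017  1.625  0.002  1.532  1.514]
tool xyz in rack
 [[ 1.     0.002  0.002]
 [ 0.002 -1.     0.001]
 [ 0.002 -0.001 -1.   ]]
to target, tool mm [-134.9  241.7 -168.7]
```

View pics/w1.png

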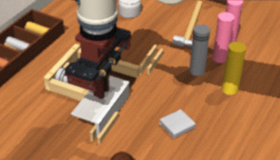

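The keeper is at about +90 mm. Now I release it, rise and go over the mandrel at rack (-210,-153).

```bash
python3 -m inch '[[0.5,0,0,0,0,0,0],[0.7,0,0,0,0,0,0],[0.7,0,0,-25,0,0,0],[0.7,0,0,-40,0,0,0],[0.7,0,0,-40,0,0,0],[0.7,-16,27,0,0,0,0],[0.7,-16,27,0,0,0,0],[0.7,-16,27,0,0,0,0],[0.7,-16,27,0,0,0,0],[0.7,-16,27,0,0,0,0],[0.7,-16,27,0,0,0,0],[0.7,-16,27,0,0,0,0],[0.7,-16,27,0,0,0,0],[0.7,-17,28,0,0,0,0],[0.7,0,0,0,0,0,0],[0.7,0,0,0,0,0,0]]' 20; python3 w.py -210.3 -153.6 112
python3 - <<'E'
from h import *
st=r.get_state();im=r.get_image("wrist");C=cam("wrist",st)
cv2.imwrite("pics/w2.png",im)
print(proj(C,rack(-210.3,-153.6,130)),proj(C,rack(-210.3,-153.6,0)))
a=r.get_image("top"); k=cv2.cvtColor(a,cv2.COLOR_BGR2HSV); cv2.imwrite("pics/t2.png",a)
E
```

```text
t: 4.73
position: [0.4215, -0.2101, 0.185]
ee_rot: [-3.138, -0.119, 0.001]
force: [0.4, -0.1, -0.4]
gripper_width: 0.699
t 4.73 pos [ 0.4215 -0.2101  0.185 ] rack [-211.6 -157.1  185. ] F [ 0.4 -0.1 -0.4] w 0.699
q [-5.350e-01 -2.630e-01  1.665e+00  1.000e-03  1.741e+00  9.600e-01]
tool xyz in rack
 [[ 1.    -0.004 -0.001]
 [-0.004 -1.     0.001]
 [-0.001 -0.001 -1.   ]]
to target, tool mm [ 1.3 -3.4 73. ]
[272.84590575 237.19283649] [274.22758598 189.79607797]
```

View pics/w2.png

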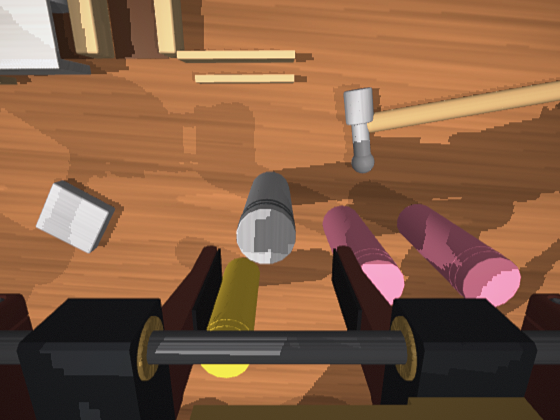

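The wrist view shows the grooved grey mandrel's top at (266,235) between the jaws; the yellow and pink ones are clear. I shift about 6 mm to centre, then grasp.

```bash
python3 -m inch '[[0.7,1.5,-6.5,0,0,0,0],[0.7,0,0,20,0,0,0],[0.7,0,0,20,0,0,0],[0.7,0,0,18,0,0,0],[0.7,0,0,15,0,0,0],[0.7,0,0,0,0,0,0],[0.3,0,0,0,0,0,0],[0.3,0,0,0,0,0,0],[0.3,0,0,0,0,0,0],[0.3,0,0,0,0,0,0],[0.3,0,0,-20,0,0,0],[0.3,0,0,-40,0,0,0],[0.3,0,0,-40,0,0,0],[0.3,0,0,-40,0,0,0],[0.3,0,0,0,0,0,0]]' 35; python3 w.py -50 230 300
```

```text
t: 6.08
position: [0.4249, -0.2038, 0.262]
ee_rot: [3.132, 0.123, 0.018]
force: [1.2, -0.6, -3.3]
gripper_width: 0.449
t 6.08 pos [ 0.4249 -0.2038  0.262 ] rack [-207.7 -151.1  262. ] F [ 1.2 -0.6 -3.3] w 0.449
q [-0.52  -0.261  1.527  0.     1.862  0.972]
tool xyz in rack
 [[ 1.    -0.001  0.011]
 [-0.001 -1.    -0.007]
 [ 0.011  0.007 -1.   ]]
to target, tool mm [ 157.9 -380.9  -39.1]
```

```bash
python3 -m inch '[[0.3,11.3,-27.2,0,0,0,0],[0.3,11.3,-27.2,0,0,0,0],[0.3,11.3,-27.2,0,0,0,0],[0.3,11.3,-27.2,0,0,0,0],[0.3,11.3,-27.2,0,0,0,0],[0.3,11.3,-27.2,0,0,0,0],[0.3,11.3,-27.2,0,0,0,0],[0.3,11.3,-27.2,0,0,0,0],[0.3,11.3,-27.2,0,0,0,0],[0.3,11.3,-27.2,0,0,0,0],[0.3,11.3,-27.2,0,0,0,0],[0.3,11.3,-27.2,0,0,0,0],[0.3,11.3,-27.2,0,0,0,0],[0.3,11.3,-27.2,0,0,0,0],[0.3,0,0,0,0,0,-5],[0.3,0,0,20,0,0,-5],[0.3,0,0,35,0,0,-5],[0.3,0,0,35,0,0,0],[0.3,0,0,30,0,0,0],[0.3,0,0,10,0,0,0]]'; python3 w.py -50 230 114
python3 - <<'E'
from h import *
a=r.get_image("side");cv2.imwrite("pics/s3.png",a)
E
```

```text
t: 7.75
position: [0.5477, 0.1884, 0.1148]
ee_rot: [3.095, 0.532, -0.018]
force: [-1.3, -1.1, -6.8]
gripper_width: 0.452
t 7.75 pos [0.5477 0.1884 0.1148] rack [-54.2 230.1 114.8] F [-1.3 -1.1 -6.8] w 0.452
q [0.273 0.057 1.491 0.    1.605 1.503]
tool xyz in rack
 [[ 0.966  0.258 -0.011]
 [ 0.258 -0.966 -0.002]
 [-0.011 -0.001 -1.   ]]
to target, tool mm [4.  1.2 0.7]
```

View pics/s3.png

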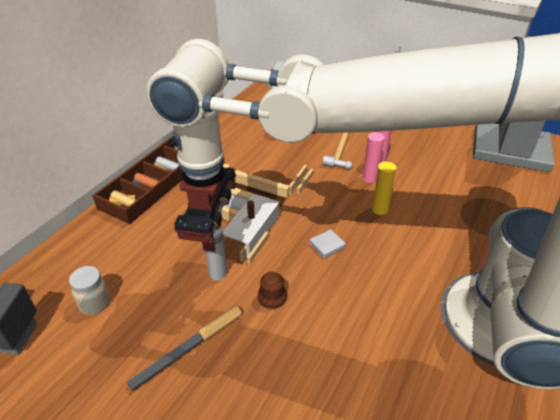

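The mandrel hangs upright left of the rack, foot at about (217,275) in the side view, clear of stake and jar. I lower the last millimetres.

```bash
python3 -m inch '[[0.3,0,0,0,0,0,0],[0.3,0,0,0,0,0,0]]'; python3 -m inch '[[0.3,0,0,1,0,0,0],[0.3,0,0,1,0,0,0],[0.3,0,0,0,0,0,0],[0.3,0,0,0,0,0,0]]'
```

```text
t: 7.97
position: [0.5517, 0.1894, 0.1246]
ee_rot: [-3.096, -0.532, -0.004]
force: [0.2, 0.5, -4.5]
gripper_width: 0.45
t: 8.3
position: [0.5513, 0.1893, 0.1216]
ee_rot: [-3.096, -0.533, -0.002]
force: [-0.5, 0.0, -5.2]
gripper_width: 0.451
```

```bash
python3 -m inch '[[0.3,0,0,3,0,0,0],[0.3,0,0,3,0,0,0],[0.3,0,0,1,0,0,0],[0.3,0,0,0,0,0,0],[0.3,0,0,0,0,0,0]]'; python3 -m inch '[[0.3,0,0,1,0,0,0],[0.3,0,0,1,0,0,0],[0.3,0,0,0,0,0,0],[0.3,0,0,0,0,0,0]]'
```

```text
t: 8.72
position: [0.551, 0.1893, 0.114]
ee_rot: [-3.096, -0.533, -0.001]
force: [-1.3, 0.2, -1.5]
gripper_width: 0.453
t: 9.05
position: [0.5513, 0.1894, 0.114]
ee_rot: [-3.096, -0.533, -0.004]
force: [-2.0, -0.8, 7.3]
gripper_width: 0.45
```

Contact with the bench is confirmed. I release, rise, then tilt forward above it.

```bash
python3 -m inch '[[0.5,0,0,-1,0,0,0],[0.75,0,0,0,0,0,0],[0.75,0,0,0,0,0,0],[0.75,0,0,-20,0,0,0],[0.75,0,0,-40,0,0,0],[0.75,0,0,-40,0,0,0],[0.75,0,0,0,0,0,0],[0.75,0,0,0,0,7.1,0],[0.75,0,0,0,0,7.1,0],[0.75,0,0,0,0,7.1,0],[0.75,0,0,0,0,7.1,0],[0.75,0,0,0,0,7.1,0],[0.75,0,0,0,0,7.1,0],[0.75,0,0,0,0,7.1,0],[0.75,0,0,0,0,0,0],[0.75,0,0,0,0,0,0]]'; python3 - <<'E'
from h import *
import runpy;runpy.run_path("w.py")
st=r.get_state();print(tool(st,[.5513,.1894,.05]))
a=r.get_image("side");c=cv2.resize(a[100:320,120:330],None,fx=2,fy=2);b=r.get_image("top")[90:300,120:330];cv2.imwrite("pics/s4.png",np.hstack([c,cv2.resize(b,(380,440))]))
E
```

```text
t: 10.38
position: [0.5493, 0.1887, 0.2096]
ee_rot: [-2.693, -0.463, -1.238]
force: [0.1, 0.0, 1.0]
gripper_width: 0.749
t 10.38 pos [0.5493 0.1887 0.2096] rack [-52.5 230.3 209.6] F [0.1 0.  1. ] w 0.749
q [ 0.22  -0.693  2.126  0.121  0.855  1.413]
tool xyz in rack
 [[ 0.629  0.258  0.733]
 [ 0.168 -0.966  0.196]
 [ 0.759 -0.    -0.651]]
[-1.19772274e+02  7.98751071e-02  1.05549785e+02]
```

View pics/s4.png

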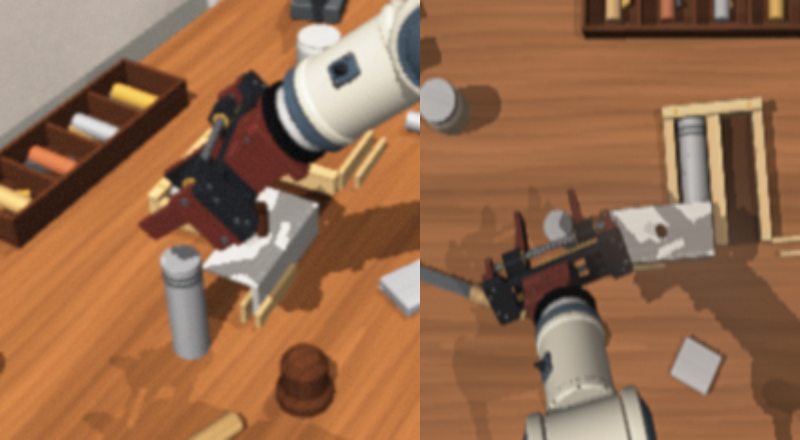

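```bash
python3 -m inch '[[0.75,-19.3,0,17,0,0,0],[0.75,-19.3,0,17,0,0,0],[0.75,-19.3,0,17,0,0,0],[0.75,0,0,0,0,0,0],[0.75,0,0,0,0,0,0]]'; python3 - <<'E'
import sys; sys.argv=["w"]
exec(open("w.py").read())
print(tool(st,[.5513,.1894,.055]))
E
```

```text
t: 10.9
position: [0.5533, 0.1901, 0.1366]
ee_rot: [-2.69, -0.463, -1.243]
force: [-0.2, 1.3, 0.1]
gripper_width: 0.747
t 10.9 pos [0.5533 0.1901 0.1366] rack [-48.4 231.3 136.6] F [-0.2  1.3  0.1] w 0.747
q [ 0.221 -0.65   2.232  0.142  0.703  1.385]
tool xyz in rack
 [[ 0.626  0.259  0.736]
 [ 0.167 -0.966  0.197]
 [ 0.761 -0.    -0.648]]
[-6.35356997e+01 -1.11232246e-02  5.12795422e+01]
```

```bash
python3 -m inch '[[0.75,-16,0,13,0,0,0],[0.75,-16,0,13,0,0,0],[0.75,-16,0,13,0,0,0],[0.75,-15.5,0,12.3,0,0,0],[0.75,0,0,0,0,0,0],[0.75,0,0,0,0,0,0],[0.3,0,0,0,0,0,0],[0.3,0,0,0,0,0,0],[0.3,0,0,0,0,0,0],[0.3,0,0,0,0,0,0],[0.3,0,0,0,0,0,0]]' 45; python3 w.py
```

```text
t: 11.82
position: [0.551, 0.1893, 0.0554]
ee_rot: [-2.687, -0.462, -1.248]
force: [-1.1, 0.5, 2.8]
gripper_width: 0.448
t 11.82 pos [0.551  0.1893 0.0554] rack [-50.8 230.8  55.4] F [-1.1  0.5  2.8] w 0.448
q [ 0.22  -0.57   2.334  0.186  0.519  1.331]
tool xyz in rack
 [[ 0.623  0.258  0.738]
 [ 0.167 -0.966  0.197]
 [ 0.764  0.    -0.645]]
```

```bash
python3 -m inch '[[0.3,13,0,-11,0,0,0],[0.3,27,0,-22.8,0,0,0],[0.3,27,0,-22.8,0,0,0],[0.3,27,0,-22.8,0,0,0],[0.3,27,0,-22.8,0,0,0],[0.3,0,0,0,0,-7.1,0],[0.3,0,0,0,0,-7.1,0],[0.3,0,0,0,0,-7.1,0],[0.3,0,0,0,0,-7.1,0],[0.3,0,0,0,0,-7.1,0],[0.3,0,0,0,0,-7.1,0],[0.3,0,0,0,0,-7.1,0],[0.3,0,0,0,0,0,5],[0.3,0,0,0,0,0,5],[0.3,0,0,0,0,0,5],[0.3,0,0,0,0,0,0],[0.3,0,0,0,0,0,0]]'; python3 w.py -200 -35 160
```

```text
t: 13.23
position: [0.5504, 0.1891, 0.211]
ee_rot: [3.138, 0.128, -0.003]
force: [-0.4, -1.5, -6.0]
gripper_width: 0.446
t 13.23 pos [0.5504 0.1891 0.211 ] rack [-51.4 230.6 211. ] F [-0.4 -1.5 -6. ] w 0.446
q [ 0.272  0.04   1.338 -0.     1.766  1.762]
tool xyz in rack
 [[ 1.     0.002 -0.002]
 [ 0.002 -1.    -0.   ]
 [-0.002  0.    -1.   ]]
to target, tool mm [-149.   265.2   51.4]
```

```bash
python3 -m inch '[[0.3,-13.9,26.6,0,0,0,0],[0.3,-13.9,26.6,0,0,0,0],[0.3,-13.9,26.6,0,0,0,0],[0.3,-13.9,26.6,0,0,0,0],[0.3,-13.9,26.6,0,0,0,0],[0.3,-13.9,26.6,0,0,0,0],[0.3,-13.9,26.6,0,0,0,0],[0.3,-13.9,26.6,0,0,0,0],[0.3,-13.9,26.6,0,0,0,0],[0.3,-13.9,26.6,0,0,0,0],[0.3,0,0,0,0,-6.7,0],[0.3,0,0,0,0,-6.7,0],[0.3,0,0,0,0,-6.7,0],[0.3,0,0,0,0,-6.7,0],[0.3,0,0,0,0,-6.7,0],[0.3,0,0,0,0,-6.7,0],[0.3,0,0,0,0,0,0],[0.3,0,0,0,0,0,0]]'; python3 w.py -190 -35 50
python3 - <<'E'
from h import *
a=r.get_image("side");cv2.imwrite("pics/s5.png",a[60:380,100:460])
E
```

```text
t: 14.73
position: [0.4337, -0.0868, 0.2096]
ee_rot: [2.923, 0.12, -1.072]
force: [0.8, 0.2, -4.4]
gripper_width: 0.448
t 14.73 pos [ 0.4337 -0.0868  0.2096] rack [-189.6  -35.2  209.6] F [ 0.8  0.2 -4.4] w 0.448
q [-0.16   0.232  1.27  -0.21   2.318  1.24 ]
tool xyz in rack
 [[ 0.763  0.002 -0.647]
 [ 0.003 -1.     0.001]
 [-0.647 -0.002 -0.763]]
to target, tool mm [102.9   0.2 122. ]
```

View pics/s5.png

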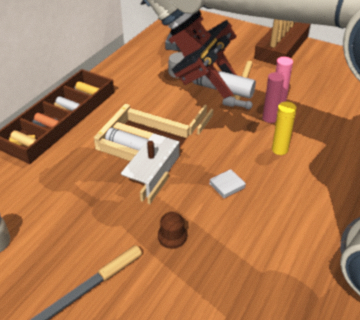

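The side view shows the mandrel held level in front of the rack and the keeper clear to the left. I lower it.

```bash
python3 -m inch '[[0.3,17.2,0,20.3,0,0,0],[0.3,17.2,0,20.3,0,0,0],[0.3,17.2,0,20.3,0,0,0],[0.3,17.2,0,20.3,0,0,0],[0.3,17.2,0,20.3,0,0,0],[0.3,17.2,0,20.3,0,0,0],[0.3,6,0,7,0,0,0],[0.3,0,0,0,0,0,0],[0.3,0,0,0,0,0,0],[0.3,0,0,0,0,0,0]]'; python3 w.py -190 -35 21
```

```text
t: 15.62
position: [0.4346, -0.0872, 0.0462]
ee_rot: [2.925, 0.115, -1.061]
force: [0.3, 0.6, -4.8]
gripper_width: 0.448
t 15.62 pos [ 0.4346 -0.0872  0.0462] rack [-188.8  -35.7   46.2] F [ 0.3  0.6 -4.8] w 0.448
q [-0.161  0.334  1.444 -0.172  2.04   1.308]
tool xyz in rack
 [[ 0.767 -0.001 -0.641]
 [-0.001 -1.    -0.   ]
 [-0.641  0.001 -0.767]]
to target, tool mm [15.2 -0.7 20.1]
```

```bash
python3 -m inch '[[0.3,6.4,0,7.6,0,0,0],[0.3,5,0,6,0,0,0],[0.3,2,0,2.4,0,0,0],[0.3,0,0,0,0,0,0],[0.3,0,0,0,0,0,0],[0.3,0,0,0,0,0,0]]'; python3 w.py -190 -35 21
```

```text
t: 16.12
position: [0.4333, -0.0869, 0.0225]
ee_rot: [2.923, 0.116, -1.07]
force: [0.1, -0.4, -4.6]
gripper_width: 0.449
t 16.12 pos [ 0.4333 -0.0869  0.0225] rack [-190.1  -35.3   22.5] F [ 0.1 -0.4 -4.6] w 0.449
q [-0.16   0.36   1.459 -0.17   2.005  1.315]
tool xyz in rack
 [[ 0.764 -0.    -0.646]
 [-0.    -1.     0.   ]
 [-0.646 -0.    -0.764]]
to target, tool mm [ 1.  -0.3  1.1]
```

```bash
python3 -m inch '[[0.3,0.7,0,0.8,0,0,0],[0.3,0,0,0,0,0,0],[0.48,0,0,0,0,0,0],[0.5,0,0,0,0,0,0],[0.53,0,0,0,0,0,0],[0.56,0,0,0,0,0,0],[0.58,0,0,0,0,0,0],[0.58,-4,0,-4.6,0,0,0],[0.58,0,0,0,0,6.7,0],[0.58,0,0,0,0,6.7,0],[0.58,0,0,0,0,6.7,0],[0.58,0,0,0,0,6.7,0],[0.58,0,0,0,0,6.7,0],[0.58,0,0,0,0,6.7,0],[0.58,0,0,0,0,0,0],[0.58,0,0,0,0,0,0]]'; python3 w.py -190 -35 25
python3 - <<'E'
from h import *
a=r.get_image("side");cv2.imwrite("pics/s6.png",cv2.resize(a[80:280,200:450],None,fx=3,fy=3))
E
```

```text
t: 17.45
position: [0.4323, -0.0872, 0.0286]
ee_rot: [3.138, 0.122, -0.0]
force: [-0.6, -0.3, -0.4]
gripper_width: 0.574
t 17.45 pos [ 0.4323 -0.0872  0.0286] rack [-191.1  -35.4   28.6] F [-0.6 -0.3 -0.4] w 0.574
q [-2.760e-01 -2.870e-01  1.964e+00 -1.000e-03  1.464e+00  1.217e+00]
tool xyz in rack
 [[ 1.    -0.002 -0.   ]
 [-0.002 -1.    -0.001]
 [-0.     0.001 -1.   ]]
to target, tool mm [ 1.1 -0.4  3.6]
```

View pics/s6.png

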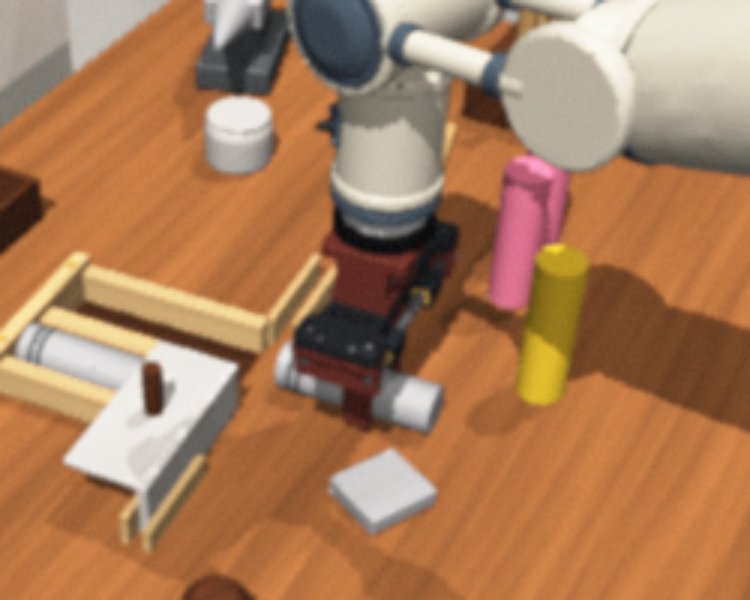

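The mandrel lies along the rack axis between the jaws. I slide the jaws back along it, regrip near its foot and feed it into the right mouth.

```bash
python3 -m inch '[[0.58,-12,0,1,0,0,0],[0.58,-12,0,1,0,0,0],[0.58,-10,0,1,0,0,0],[0.58,0,0,0,0,0,0],[0.3,0,0,0,0,0,0],[0.3,0,0,0,0,0,0],[0.3,0,0,0,0,0,0],[0.3,0,0,0,0,0,0],[0.3,0,0,-1,0,0,0],[0.3,12,0,0,0,0,0],[0.3,12,0,0,0,0,0],[0.3,12,0,0,0,0,0],[0.3,12,0,0,0,0,0],[0.3,10,0,0,0,0,0],[0.3,0,0,0,0,0,0],[0.3,0,0,0,0,0,0]]' 25; python3 w.py -108 -35 25
```

```text
t: 18.83
position: [0.4568, -0.0849, 0.0249]
ee_rot: [-3.139, -0.125, 0.003]
force: [1.9, 0.4, -3.1]
gripper_width: 0.451
t 18.83 pos [ 0.4568 -0.0849  0.0249] rack [-166.4  -35.1   24.9] F [ 1.9  0.4 -3.1] w 0.451
q [-0.257 -0.211  1.908 -0.     1.447  1.235]
tool xyz in rack
 [[ 1.    -0.    -0.002]
 [-0.    -1.     0.001]
 [-0.002 -0.001 -1.   ]]
to target, tool mm [58.4 -0.1 -0.2]
```

```bash
python3 -m inch '[[0.3,10,0,0,0,0,0],[0.3,12,0,0,0,0,0],[0.3,12,0,0,0,0,0],[0.3,12,0,0,0,0,0],[0.3,11,0,0,0,0,0],[0.3,0,0,0,0,0,0],[0.3,0,0,0,0,0,0],[0.48,0,0,0.5,0,0,0],[0.52,0,0,0,0,0,0],[0.56,0,0,0,0,0,0],[0.56,0,0,0,0,0,0],[0.56,0,0,-20,0,0,0],[0.56,0,0,-30,0,0,0],[0,-25,0,0,0,0,0],[0,-30,0,0,0,0,0],[0,0,0,0,0,0,0],[0,0,0,0,0,0,0],[0,0,0,0,0,0,0]]'; python3 w.py -150 -35 27
python3 - <<'E'
from h import *
st=r.get_state();im=r.get_image("wrist");cv2.imwrite("pics/w7.png",im)
C=cam("wrist",st)
for p in[(-128,-35,20),(-85,-60,30),(-85,-10,30)]:print(p,proj(C,rack(*p)).round())
E
```

```text
t: 20.33
position: [0.4597, -0.085, 0.0756]
ee_rot: [3.139, 0.124, 0.002]
force: [0.4, 0.0, 0.2]
gripper_width: 0.216
t 20.33 pos [ 0.4597 -0.085   0.0756] rack [-163.6  -35.5   75.6] F [0.4 0.  0.2] w 0.216
q [-0.256 -0.243  1.843  0.     1.54   1.236]
tool xyz in rack
 [[ 1.    -0.001  0.002]
 [-0.001 -1.    -0.   ]
 [ 0.002  0.    -1.   ]]
to target, tool mm [13.5 -0.5 48.6]
(-128, -35, 20) [277. 186.]
(-85, -60, 30) [322. 115.]
(-85, -10, 30) [233. 116.]
```

View pics/w7.png

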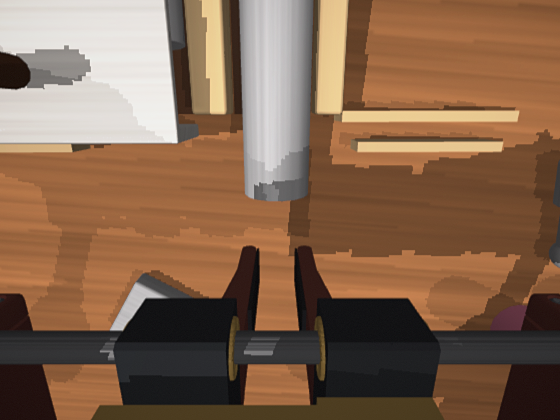

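The mandrel lies in the right mouth, foot end at about (276,195), with the fingers behind it. Next I lower the closed fingers and push.

```bash
python3 -m inch '[[0,0,0,25,0,0,0],[0,0,0,22,0,0,0],[0,0,0,0,0,0,0],[0,0,0,0,0,0,0],[0,0,0,0,0,0,0],[0,8,0,0,0,0,0],[0,8,0,0,0,0,0],[0,8,0,0,0,0,0],[0,8,0,0,0,0,0],[0,8,0,0,0,0,0],[0,8,0,0,0,0,0],[0,8,0,0,0,0,0],[0,8,0,0,0,0,0],[0,8,0,0,0,0,0],[0,8,0,0,0,0,0],[0,8,0,0,0,0,0],[0,4,0,0,0,0,0],[0,0,0,0,0,0,0],[0,0,0,0,0,0,0]]'; python3 w.py -55 -35 27
```

```text
t: 21.97
position: [0.5514, -0.0775, 0.0279]
ee_rot: [-3.139, -0.124, -0.001]
force: [-0.3, -0.1, -0.3]
gripper_width: 0.002
t 21.97 pos [ 0.5514 -0.0775  0.0279] rack [-71.6 -35.3  27.9] F [-0.3 -0.1 -0.3] w 0.002
q [-0.201  0.041  1.665  0.     1.435  1.291]
tool xyz in rack
 [[ 1.    -0.     0.001]
 [-0.    -1.     0.   ]
 [ 0.001 -0.    -1.   ]]
to target, tool mm [16.6 -0.3  0.9]
```

```bash
python3 -m inch '[[0,3,0,0,0,0,0],[0,3,0,0,0,0,0],[0,3,0,0,0,0,0]]'; python3 -m inch '[[0,2,0,0,0,0,0],[0,2,0,0,0,0,0],[0,1,0,0,0,0,0]]'; python3 -m inch '[[0,1,0,0,0,0,0],[0,1,0,0,0,0,0],[0,0,0,0,0,0,0]]'; python3 w.py -55 -35 27
python3 - <<'E'
from h import *
st=r.get_state();cv2.imwrite("pics/x8.png",np.vstack([cv2.resize(r.get_image("top")[120:220,220:330],(550,500),interpolation=cv2.INTER_CUBIC)]))
E
```

```text
t: 22.22
position: [0.5596, -0.0769, 0.0278]
ee_rot: [-3.139, -0.124, 0.001]
force: [-2.8, 0.2, 0.3]
gripper_width: 0.008
t: 22.47
position: [0.5649, -0.0765, 0.0279]
ee_rot: [-3.139, -0.124, 0.0]
force: [-2.8, -0.1, -0.6]
gripper_width: 0.002
t: 22.72
position: [0.567, -0.0763, 0.0279]
ee_rot: [-3.139, -0.124, -0.0]
force: [-2.0, 0.3, -1.1]
gripper_width: 0.006
t 22.72 pos [ 0.567  -0.0763  0.0279] rack [-55.9 -35.3  27.9] F [-2.   0.3 -1.1] w 0.006
q [-0.193  0.082  1.622  0.     1.437  1.298]
tool xyz in rack
 [[ 1.    -0.001  0.   ]
 [-0.001 -1.     0.   ]
 [ 0.    -0.    -1.   ]]
to target, tool mm [ 0.9 -0.3  0.9]
```

View pics/x8.png

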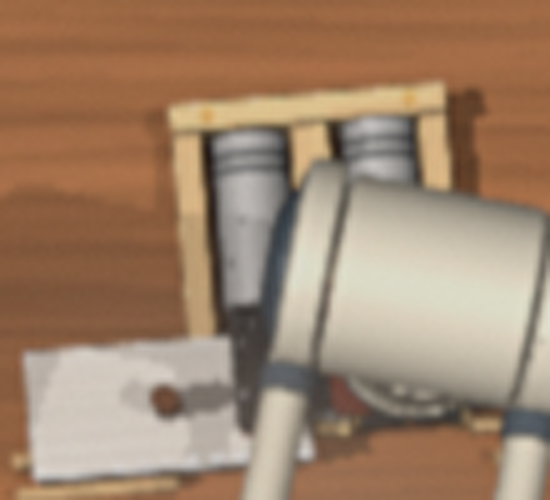

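Both mandrels' heads are at about the same depth. I push in 1 mm steps until the back stop answers.

```bash
python3 -m inch '[[0,1,0,0,0,0,0],[0,1,0,0,0,0,0],[0,0,0,0,0,0,0]]'; python3 -m inch '[[0,1,0,0,0,0,0],[0,1,0,0,0,0,0],[0,0,0,0,0,0,0]]'; python3 w.py
```

```text
t: 23.02
position: [0.5676, -0.0763, 0.028]
ee_rot: [-3.139, -0.124, 0.005]
force: [-7.6, 0.2, 3.7]
gripper_width: 0.006
t: 23.27
position: [0.5676, -0.0763, 0.028]
ee_rot: [-3.139, -0.124, 0.013]
force: [-16.7, -0.8, 9.1]
gripper_width: 0.004
t 23.27 pos [ 0.5676 -0.0763  0.028 ] rack [-55.3 -35.4  28. ] F [-16.7  -0.8   9.1] w 0.004
q [-0.192  0.09   1.613 -0.002  1.446  1.3  ]
tool xyz in rack
 [[ 1.    -0.001 -0.008]
 [-0.001 -1.     0.   ]
 [-0.008 -0.    -1.   ]]
```

Home: it stopped hard at TCP x = -55.3 mm with 17 N, where -55 was expected. Now back off, rise and go to the knob.

```bash
python3 -m inch '[[0,-6,0,0,0,0,0],[0,-4,0,0,0,0,0],[0,0,0,-20,0,0,0],[0,0,0,-40,0,0,0],[0.6,0,0,-40,0,0,0],[0.6,0,0,-35,0,0,0],[0.6,0,-25,0,0,0,0],[0.6,0,-25,0,0,0,0],[0.6,0,-25,0,0,0,0],[0.6,0,-25,0,0,0,0],[0.6,0,-24,0,0,0,0],[0.6,0,0,0,0,0,0],[0.6,0,0,0,0,0,0]]' 20; python3 w.py -65 89 80
```

```text
t: 24.35
position: [0.5513, 0.0477, 0.1635]
ee_rot: [3.139, 0.128, 0.003]
force: [-0.8, 0.0, 0.2]
gripper_width: 0.595
t 24.35 pos [0.5513 0.0477 0.1635] rack [-61.7  89.6 163.5] F [-0.8  0.   0.2] w 0.595
q [ 0.025 -0.037  1.499 -0.     1.678  1.514]
tool xyz in rack
 [[ 1.     0.002  0.002]
 [ 0.002 -1.    -0.   ]
 [ 0.002  0.    -1.   ]]
to target, tool mm [-3.5  0.6 83.5]
```

```bash
python3 -m inch '[[0.6,-3.5,0.5,25,0,0,0],[0.6,0,0,25,0,0,0],[0.6,0,0,20,0,0,0],[0.6,0,0,13,0,0,0],[0.6,0,0,0,0,0,0],[0,0,0,0,0,0,0],[0,0,0,0,0,0,0],[0,0,0,0,0,0,0],[0,0,0,0,0,0,0],[0,0,10,0,0,0,0],[0,0,10,0,0,0,0],[0,0,10,0,0,0,0],[0,0,10,0,0,0,0],[0,0,10,0,0,0,0],[0,0,10,0,0,0,0],[0,0,10,0,0,0,0],[0,0,10,0,0,0,0],[0,0,0,0,0,0,0],[0,0,0,0,0,0,0]]' 20; python3 w.py -65 0 80
```

```text
t: 25.93
position: [0.5548, -0.0364, 0.0812]
ee_rot: [3.137, 0.12, 0.004]
force: [2.4, -2.7, 4.7]
gripper_width: 0.177
t 25.93 pos [ 0.5548 -0.0364  0.0812] rack [-64.9   5.5  81.2] F [ 2.4 -2.7  4.7] w 0.177
q [-1.260e-01 -1.000e-03  1.610e+00 -2.000e-03  1.529e+00  1.369e+00]
tool xyz in rack
 [[ 1.    -0.003  0.002]
 [-0.003 -1.    -0.002]
 [ 0.003  0.002 -1.   ]]
to target, tool mm [-0.1  5.5  1.2]
```

```bash
python3 -m inch '[[0,0,3,0,0,0,0],[0,0,2.5,0,0,0,0],[0,0,0,0,0,0,0],[0,0,0,0,0,0,0],[0,0,0,0,0,0,0]]'; python3 -m inch '[[0.4,0,0,0,0,0,0],[0.6,0,0,0,0,0,0],[0.6,0,0,0,0,0,0],[0.6,0,0,-20,0,0,0],[0.6,0,0,-40,0,0,0],[0.6,0,0,-40,0,0,0],[0.6,0,30,-40,0,0,0],[0.6,-20,35,0,0,0,0],[0.6,-20,35,0,0,0,0],[0.6,-20,35,0,0,0,0],[0.6,-20,35,0,0,0,0],[0.6,-20,35,0,0,0,0],[0.6,-20,35,0,0,0,0],[0.6,0,0,0,0,0,0],[0.6,0,0,0,0,0,0]]'
python3 - <<'E'
from h import *
a=r.get_image("top");cv2.imwrite("pics/t9.png",cv2.resize(a[120:300,170:440],None,fx=2.9,fy=2.9,interpolation=cv2.INTER_CUBIC))
C=cam("top")
print("origin col,row 170,120 scale 2.9")
for p in[(-65,0,95),(-30,75,51),(-30,-75,51),(85,-35,20)]:print(p,((proj(C,rack(*p))-[170,120])*2.9).round())
E
```

```text
t: 26.35
position: [0.5552, -0.0408, 0.0812]
ee_rot: [3.138, 0.122, 0.004]
force: [2.5, 0.3, 5.6]
gripper_width: 0.179
t: 27.6
position: [0.4519, -0.2848, 0.2126]
ee_rot: [-3.139, -0.117, 0.002]
force: [0.4, 0.9, 0.1]
gripper_width: 0.603
origin col,row 170,120 scale 2.9
(-65, 0, 95) [338. 222.]
(-30, 75, 51) [253. 196.]
(-30, -75, 51) [415. 183.]
(85, -35, 20) [360.  71.]
```

View pics/t9.png

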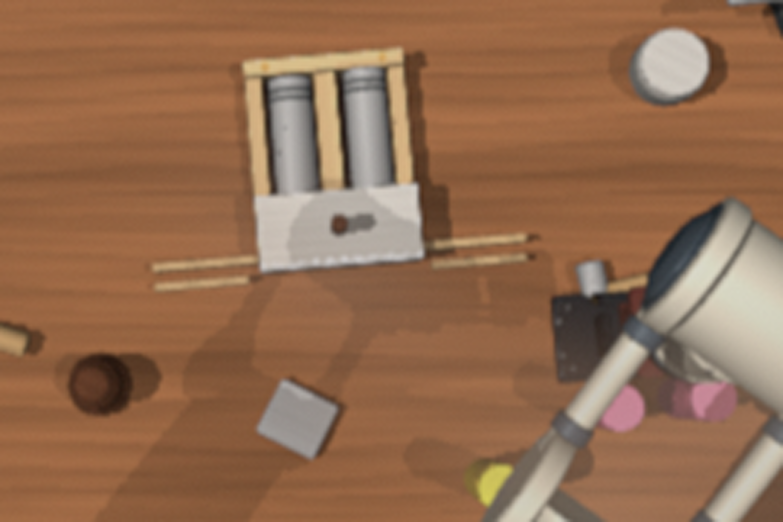

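The top view shows the keeper knob at (340,224) against (338,222) predicted for the middle. Both mandrels lie at the back stop, the bystanders are unmoved and the arm is clear.

```bash
python3 -c "
from station import r
print(r.get_state()['force'].round(1)); print(r.job_done())"
```

```text
[-0.1  0.1 -0.4]
the job is handed in; nothing more can be done
None
```

The steel mandrel is put away in the right bay, home against the back stop, with the keeper closed over both bays. I handed the job in at about 28 s; the interface gave no verdict.

I pinched the knob and slid the keeper about 90 mm left. The mandrel I moved upright to clear bench left of the rack, re-gripped with a tilted tool and laid on its side in front of the rack. I then fed it into the right mouth and pushed it home with the closed fingers, and slid the keeper back.

Last checks:
- **Mandrel:** the push stopped firmly at 17 N with the tool at rack x = -55.3 mm, where fully home predicts about -55 mm. In the last top view its head is level with the stored one.
- **Keeper:** the knob sits within about 2 mm of the middle position.
- **Bystanders:** in that view the stored mandrel and the block and stake look unmoved. I judged this by eye, and the jar and most of the file and hammer were outside or hidden in that crop.
- **Robot:** it is clear of everything, with almost no force on the tool.

No check failed. The only disagreement was in the mandrel's first position: a rough average of the top and side cameras was about 4 mm off. The wrist camera corrected it before the grasp.

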